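# Rock the jammed cone tamper out of its holder

## Robot

A 7-joint arm with a two-finger parallel gripper is mounted at the origin on the work surface. World frame = base frame: x ahead of the robot, y to its left, z up, the work surface at z = 0. Lengths are in m, angles in rad, forces in N, time in s.
With the tool pointing down it reaches from about 0.375 to 0.925 m from the base axis. Payload 3.1 kg.
Tool frame: the origin (TCP) lies between the finger pads; the fingertips stand 19 mm ahead of it and the grasp point (between the pads) is the TCP; z points along the fingers, y is the line along which they close (so a half turn about z gives the same grasp; the last joint's range is limited). The gripper opens to 85 mm and grips with 20 to 120 N. Pads are 22 mm wide; open, the fingers measure 114 mm over their backs; the gripper's body (76 mm by 85 mm) begins 54 mm behind the grasp point. The pads swing forward as they close: fully open they stand 13 mm farther back than shut.
Start: joints at [1.179, 0.383, 0.044, 1.598, -0.018, 1.161, -0.05], TCP at [0.188, -0.622, 0.25] pointing down, gripper open.
Joint ranges: [-2.61, 2.61], [-0.41, 2.15], [-1.48, 1.57], [0, 2.5], [-1.57, 4.71], [0.05, 1.97], [-2.85, 2.85]. Speed limits (rad/s): [2.79, 2.79, 3.14, 3.14, 3.14, 3.14, 3.14].

## Interface

Orientations are given as a unit quaternion [x, y, z, w].
In Python, from bench import move_ptp, movel, move_j, move_gripper, pause, inverse_kinematics, read_camera, camera_params, MotionError, sign_off, look_for, tip_of, read_time_s, read_qpos, read_joint_vel, read_effort, read_eef_pos, read_tcp_rot, read_ft_force, read_ft_torque, read_finger_gap, read_grasp_force gives the robot as it stands. Calls block until the motion is done:
- move_ptp(position, orientation): joint-space move of the TCP to a pose.
- movel(position, orientation=None, speed=0.15): straight line of the TCP; orientation=None keeps the orientation; speed is the mean speed in m/s.
- move_j(angles): joint-space move.
- move_gripper(opening, effort=None): finger opening in m; effort is the grip in N (None keeps the last); returns when the fingers have stopped.
- pause(seconds).
- inverse_kinematics(position, orientation): joint angles nearest the present ones, or None.
- read_camera(name): name is "scene" or "top" or "wrist"; returns the picture (420x560x3 uint8, red, green, blue); there is no depth.
- camera_params(name): a dict with "K" (3x3 intrinsics, pixels), "camera_from_world" (4x4, takes a point from world to camera coordinates). Camera axes: x right, y down, z forward; pixel columns grow to the right and rows downward; lengths in m; the calibration is good to about 2 mm. A picture is of the moment at which its call begins: read the wrist's pose just before it. camera_params takes no time and is no camera call; for the wrist camera it gives the pose at the moment of the call.
A pose or a line that the arm cannot do raises MotionError and nothing moves.
- sign_off(): hands the job in; it is judged then, once.
Trained networks look in the newest picture that a camera, given by its name, has taken for a name from the list of things; names that differ only in an ending like _2 or _b are one class to them, and where a whole thing is asked for, a point or a joint stands for the part that bears it (a point fixed in the world has none). Each returns a list of dicts, best first, with "confidence" (0 to 1); they miss things now and then, are a little off and sometimes report something else, mostly with a low value. They report only what shows in the picture. A call takes as long as a camera call. They do not tell look-alikes from the thing itself.
- look_for(camera, name): "at" ([column, row] in pixels, amid what is visible of it).
- tip_of(camera, name): "at" ([column, row] in pixels: a listed point, or the origin of a listed thing).
Readings, each from a call of its own:
- read_time_s(): time.
- read_qpos(): joint angles.
- read_joint_vel(): joint speeds.
- read_effort(): joint torques, N m.
- read_eef_pos(): TCP position.
- read_tcp_rot(): TCP orientation.
- read_ft_force(): force on the tool from outside, world axes, zero at the start.
- read_ft_torque(): the same for the moment, N m.
- read_finger_gap(): finger opening in m.
- read_grasp_force(): force on a finger pad.
Only numpy, scipy, OpenCV 4.12 (cv2) and the standard library are available. Lean on these libraries where they do the work, as an engineer would, in place of code of your own. Each camera call takes 0.05 s, during which the arm holds its last target. There are 200 camera calls.

## Task

The cone tamper with the red knob is jammed in its holder. Rock it by the knob to one side and then to the other, towards each of the two white cheeks with a red stripe in turn, so that both are pushed well back; then pull it out and lower it foot first into the yellow pot, let it go and leave the pot standing where it was.

Things in the scene. Friction and masses are not known exactly. Their poses are not given: they have to be found in the camera images.
- tamper_red: Tamper, 100 g, 146 mm long: red ball knob dia 32 (centre 130 above origin), stem dia 16, ball foot dia 27 (centre 13.5 up: the pivot) with a flat shoulder. Origin: underside of foot; z along stem to knob. Starts upright, foot 4 above the table in a 24 deep well of a fixed grey holder 66 x 106 x 28 high; its y points along the holder's long side to cheek a. The blue-knob twin is not the one wanted.
- holder_red_cheek_a (a point): Middle of the red stripe on top (66 mm above table) of a white cheek, 30 from the stem axis when shut. Two cheeks grip the stem above the foot: a straight pull locks. Each slides away from the stem up to 14, needs 9 N, stays put; both 7 back frees the foot. Knob moved 30 sideways to a cheek (15 deg, 5 N) pushes it about 10 back.
- holder_red_cheek_b (a point): Same point on the opposite cheek. The line b to a is the rocking line, along the holder's long side. If the fingers close across this line, the ball knob can turn between them, so a sideways move of the fingers (knob on an arc of 116 mm about the foot ball) is enough, without tilting the hand.
- pot: Yellow round pot, loose, 0.5 kg, 85 high, mouth 76 wide inside (68 at the floor), floor 6 thick. Origin at the centre of its underside, z up. The tamper may lean in it; the knob stays above the rim.
Mind the look-alikes: they are no part of the job. There is more than one size of the pot; the job needs the smaller.

How it is judged:
By the outcome, as a careful person would: the job done as asked, in the order asked, and still so for the second after the job is handed in, with the robot touching nothing.
It also fails if it takes over 53 s, if anything falls off the work surface, if the arm or the gripper's body presses on something with over 40 N, if the wrist force passes 120 N, or if a joint passes its speed limit or range.

## Working session

There is one attempt and no reset: what is moved stays moved. The work goes in short steps, each a Python script; the robot and the scene stay as the last script left them, time stands still between calls to the robot, and variables do not carry over. Pictures are saved under pics/ and viewed, at most 10 in all, crops included, and the job is handed in when it is done.

```bash
mkdir -p pics; python3 - <<'E'
from bench import *
import cv2,numpy as np
for c in ("scene","top"):
    im=read_camera(c); cv2.imwrite(f"pics/{c}0.png",im[:,:,::-1])
    P=camera_params(c); print(c,P["K"],P["camera_from_world"])
    for n in("tamper_red","holder_red_cheek_a","holder_red_cheek_b","pot"):
        print(n,[(np.round(d["at"]),round(d["confidence"],2)) for d in tip_of(c,n)],[(np.round(d["at"]),round(d["confidence"],2)) for d in look_for(c,n)])
print(read_time_s(),read_tcp_rot())
E
```

```text
scene [[504.28639068   0.         271.45446472]
 [  0.         504.28639068 208.78036911]
 [  0.           0.           1.        ]] [[-0.36648891  0.93040406  0.00584542  0.20196464]
 [ 0.58256185  0.23436242 -0.77826471 -0.26924759]
 [-0.72547059 -0.28182006 -0.62790913  1.34327473]
 [ 0.          0.          0.          1.        ]]
tamper_red [] [(array([416., 186.]), 0.61)]
holder_red_cheek_a [(array([426., 207.]), 0.85)] [(array([424., 213.]), 0.97), (array([399., 217.]), 0.69)]
holder_red_cheek_b [(array([426., 207.]), 0.85)] [(array([424., 213.]), 0.97), (array([399., 217.]), 0.69)]
pot [(array([230., 257.]), 0.68)] [(array([126., 208.]), 0.85), (array([230., 234.]), 0.6)]
top [[460.48415242   0.         279.91470139]
 [  0.         460.48415242 205.13455604]
 [  0.           0.           1.        ]] [[-1.45203361e-02 -9.99894159e-01  9.10954664e-04  9.37834865e-03]
 [-9.78422313e-01  1.40207217e-02 -2.06138779e-01  5.56281918e-01]
 [ 2.06104189e-01 -3.88450273e-03 -9.78522342e-01  7.79617845e-01]
 [ 0.00000000e+00  0.00000000e+00  0.00000000e+00  1.00000000e+00]]
tamper_red [(array([158., 266.]), 0.88)] [(array([140., 261.]), 0.69)]
holder_red_cheek_a [(array([136., 277.]), 0.8), (array([167., 256.]), 0.57)] [(array([164., 261.]), 0.67), (array([140., 275.]), 0.63)]
holder_red_cheek_b [(array([136., 277.]), 0.8), (array([167., 256.]), 0.57)] [(array([164., 261.]), 0.67), (array([140., 275.]), 0.63)]
pot [(array([306., 177.]), 0.81), (array([402., 169.]), 0.73)] [(array([306., 169.]), 0.88), (array([411., 156.]), 0.65)]
0.9 [9.89224606e-01 1.46405866e-01 6.46902926e-06 4.27755263e-05]
```

View pics/scene0.png

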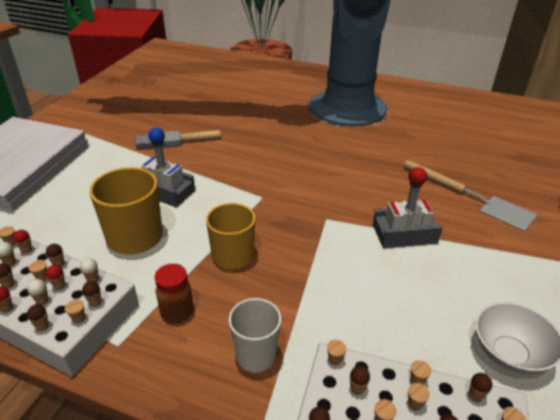

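View pics/top0.png

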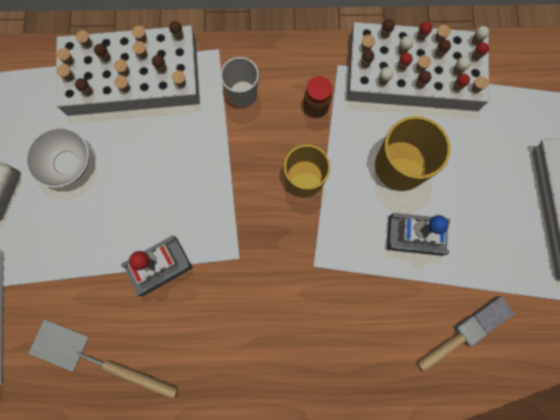

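The top view shows the red-knob tamper with its knob at (139,261) and stripes at about (136,270) and (166,256). The small pot's mouth is at (306,165). In the scene view they are at (418,176) and (232,235). The blue-knob twin, the large pot and the grey cup are look-alikes. Next I'll get metric positions.

```bash
cat > h.py <<'E'
from bench import *
import cv2,numpy as np
def ray(c,px,P=None):
    P=P or camera_params(c); T=P["camera_from_world"]; R=T[:3,:3]
    o=-R.T@T[:3,3]; d=R.T@np.linalg.inv(P["K"])@np.array([*px,1.]); return o,d
def onz(c,px,z,P=None):
    o,d=ray(c,px,P); return o+d*(z-o[2])/d[2]
def tri(*obs):
    A=np.zeros((3,3));b=np.zeros(3)
    for c,px in obs:
        o,d=ray(c,px); d=d/np.linalg.norm(d); M=np.eye(3)-np.outer(d,d); A+=M;b+=M@o
    return np.linalg.solve(A,b)
def blobs(im,kind,box=None,amin=8):
    h=cv2.cvtColor(im,cv2.COLOR_RGB2HSV).astype(int);H,S,V=h[...,0],h[...,1],h[...,2]
    m=((H<6)|(H>172))&(S>140)&(V>70) if kind=="red" else (H>17)&(H<30)&(S>150)&(V>60)
    if box:
        k=np.zeros_like(m);k[box[1]:box[3],box[0]:box[2]]=1;m=m&k
    n,l,s,c=cv2.connectedComponentsWithStats(m.astype(np.uint8))
    return [(s[i].tolist(),c[i].round(1).tolist()) for i in range(1,n) if s[i][4]>=amin]
E
python3 - <<'E'
from h import *
t=cv2.imread("pics/top0.png")[:,:,::-1].copy(); s=cv2.imread("pics/scene0.png")[:,:,::-1].copy()
print(blobs(t,"red",(110,230,200,300),4)); print(blobs(s,"red",(370,150,450,250),4))
print(blobs(t,"y",(270,130,340,210),50)); print(blobs(s,"y",(195,190,265,280),50))
a=cv2.resize(t[225:305,110:205],None,fx=4,fy=4,interpolation=2);b=cv2.resize(s[155:255,365:455],None,fx=4,fy=4,interpolation=2)
d=cv2.resize(t[135:205,270:340],None,fx=4,fy=4,interpolation=2)
o=np.zeros((600,800,3),np.uint8)
o[:320,:380]=a;o[:400,400:760]=b;o[320:600,:280]=d
cv2.imwrite("pics/crop.png",o[:,:,::-1])
E
```

```text
[([161, 247, 10, 17, 45], [165.7, 255.3]), ([130, 252, 19, 29, 296], [138.3, 262.0])]
[([409, 168, 18, 16, 214], [417.6, 174.9]), ([422, 199, 10, 12, 44], [426.5, 204.8]), ([390, 202, 9, 12, 37], [394.0, 207.4])]
[([284, 144, 45, 53, 1842], [305.4, 169.2])]
[([207, 204, 48, 65, 2552], [231.3, 234.7])]
```

View pics/crop.png

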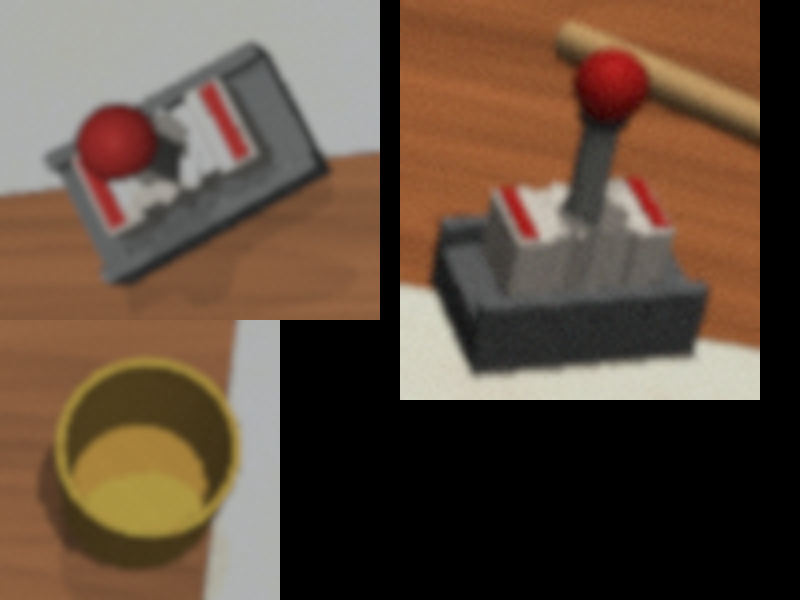

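The crops show the knob at top (139.2,260.7) and scene (418,176.5). The far stripe is at top (166.8,255) and scene (394.7,208), the other stripe at scene (427,205.7). The small pot's rim centre is at top (307,166.8).

```bash
python3 - <<'E'
from h import *
k=tri(("top",(139.2,260.7)),("scene",(418,176.5)));print("knob tri",k, onz("top",(139.2,260.7),.134),onz("scene",(418,176.5),.134))
s1=tri(("top",(166.8,255)),("scene",(394.7,208.2)));print("stripe1",s1,onz("top",(166.8,255),.066),onz("scene",(394.7,208.2),.066))
s2=onz("scene",(427,205.7),.066);print("s2",s2,"top low end",onz("top",(138.5,277),.066))
p1=(onz("scene",(394.7,208.2),.066))
print("sep",np.linalg.norm(s2-p1),"mid",(s2+p1)/2,"ang",np.degrees(np.arctan2(*(s2-p1)[1::-1])))
print("pot",onz("top",(307,166.75),.085), "rim w",np.linalg.norm(onz("top",(284,166.75),.085)-onz("top",(330,166.75),.085)))
for px in [(160,240-1),]: pass
# base edges from top: holder corners (z=.028)
for px in [(110+55/4,225+158/4),(110+258/4,225+45/4),(110+325/4,225+165/4),(110+110/4,225+270/4)]: print(px,onz("top",px,.028))
E
```

```text
knob tri [0.45221463 0.2302514  0.13307039] [0.45224099 0.22933579 0.134     ] [0.45324051 0.23087125 0.134     ]
stripe1 [0.46751514 0.20301752 0.0663532 ] [0.46781375 0.20180238 0.066     ] [0.46641236 0.20419834 0.066     ]
s2 [0.43733406 0.25715532 0.066     ] top low end [0.43018291 0.24973623 0.066     ]
sep 0.060415145617764496 mid [0.45187321 0.23067683 0.066     ] ang 118.77087023175869
pot [ 0.62019278 -0.04804844  0.085     ] rim w 0.0823633871144638
(123.75, 264.5) [0.45546218 0.28937625 0.028     ]
(174.5, 236.25) [0.50638394 0.19798704 0.028     ]
(191.25, 266.25) [0.45047868 0.16547093 0.028     ]
(137.5, 292.5) [0.40456654 0.26167079 0.028     ]
```

```bash
cat >> h.py <<'E'
K=np.array([.4525,.2302,.134]); ang=np.radians(119); U=np.array([np.cos(ang),np.sin(ang),0])
def down(phi): a=(phi+np.pi/2)/2; return np.array([np.cos(a),np.sin(a),0,0])
def knob(s,L=.1165):  # knob centre when moved s along U
    return K+U*s+np.array([0,0,np.sqrt(L*L-s*s)-L])
E
python3 - <<'E'
from h import *
for phi in (29,-151):
    q=down(np.radians(phi)); j=inverse_kinematics(K+[0,0,.07],q); j2=inverse_kinematics([.62,-.048,.25],q)
    print(phi,None if j is None else j, j2)
    if j is not None and abs(j[6])<2.5: best=q
np.save("q.npy",best)
move_gripper(.085,40); move_ptp(K+[0,0,.07],best); print(read_time_s(),read_eef_pos(),read_qpos())
im=read_camera("wrist");P=camera_params("wrist");cv2.imwrite("pics/w1.png",im[:,:,::-1])
bl=blobs(im,"red",None,30);print(bl)
for s,c in bl: print(onz("wrist",c,.134,P),onz("wrist",c,.066,P))
E
```

```text
29 [ 0.52590457  0.46280285 -1.28185994  1.93868722  0.49689125  1.11462571
 -0.45249962] [ 0.51846045  0.40537675 -0.64254364  1.64232291  0.25841427  1.18036779
  0.32182617]
-151 [ 0.49485266  0.4264472  -1.22971695  1.93946161  0.45369941  1.095993
  2.72419756] [ 0.27466828  0.35263709 -0.32699793  1.65449673  0.12159395  1.15448898
 -2.71831622]
4.2417 [0.45315297 0.22923253 0.20382147] [ 0.52672205  0.46294598 -1.2804775   1.93834439  0.49706393  1.11471437
 -0.45249973]
[([257, 168, 45, 9, 396], [278.8, 171.9]), ([255, 214, 49, 47, 1686], [278.8, 237.7])]
[0.43469879 0.26300153 0.134     ] [0.43968942 0.25400288 0.066     ]
[0.45435808 0.22740014 0.134     ] [0.46626003 0.20588563 0.066     ]
```

```bash
sed -i 's/^K=np.array(.*134\])/K=np.array([.453,.2293,.134])/' h.py; python3 - <<'E'
from h import *
q=np.load("q.npy")
movel(K,q,.12); move_gripper(.02,45); print(read_time_s(),read_finger_gap(),read_grasp_force(),read_eef_pos(),read_ft_force())
for s in (.012,.024,.036):
    movel(knob(s),q,.08); print(s,read_eef_pos()-knob(s),read_ft_force())
print(read_time_s(),read_finger_gap())
a=read_camera("top");b=read_camera("scene")
o=np.zeros((400,780,3),np.uint8);o[:320,:380]=cv2.resize(a[225:305,110:205],None,fx=4,fy=4);o[:400,400:760]=cv2.resize(b[155:255,365:455],None,fx=4,fy=4)
cv2.imwrite("pics/r1.png",o[:,:,::-1])
E
```

```text
5.5833 0.029986938621469884 44.170989990234375 [0.45332964 0.22955482 0.1345573 ] [ 1.07938957 -0.20116682  4.06805098]
0.012 [ 0.00109688 -0.00045597  0.00049166] [ 1.93031879 -2.82787362  5.19414031]
0.024 [ 0.00133441 -0.00043414  0.00035267] [ 3.63417347 -0.99679174  4.74986033]
0.036 [ 0.00108167 -0.00036419  0.00012486] [ 4.17960745 -2.71891496  3.47363922]
6.4917 0.029656530277459996
```

View pics/r1.png

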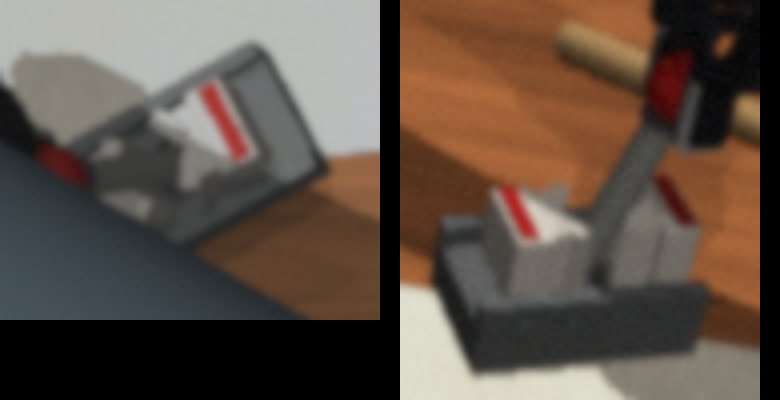

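The near-b cheek's stripe moved from scene (427,206) to (433.8,205.5), about 12 mm back. Now I'll rock the other way.

```bash
python3 - <<'E'
from h import *
q=np.load("q.npy")
for s in (.018,0,-.012,-.024,-.037):
    movel(knob(s),q,.08); print(s,read_eef_pos()-knob(s),read_ft_force())
print(read_time_s(),read_finger_gap())
a=read_camera("top");b=read_camera("scene")
o=np.zeros((400,780,3),np.uint8);o[:320,:380]=cv2.resize(a[225:305,110:205],None,fx=4,fy=4);o[:400,400:760]=cv2.resize(b[155:255,365:455],None,fx=4,fy=4)
cv2.imwrite("pics/r2.png",o[:,:,::-1])
E
```

```text
0.018 [-0.00114279  0.00066688 -0.00046455] [ 1.34052274  0.65043913 -0.23884337]
0 [-6.82300409e-04  1.00886326e-05 -2.77901853e-04] [-0.50573291  1.63162745 -1.19176265]
-0.012 [-0.00060342  0.00078652  0.00021363] [-1.901449    2.85683803  1.18345474]
-0.024 [-4.14967117e-06  7.69055369e-04  6.04647173e-04] [-2.4820833   3.23457676  3.41795901]
-0.037 [0.00067462 0.00050734 0.00067549] [-1.09672869  2.46482445  5.54215593]
8.2667 0.02958566119715844
```

View pics/r2.png

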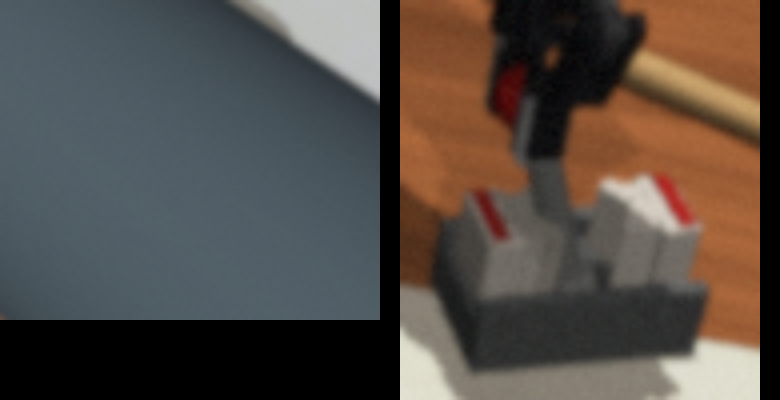

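The other stripe moved from (394.7,208) to (387.5,208.8), about 13 mm back, and the first cheek stayed back. Now I'll bring it upright and pull.

```bash
python3 - <<'E'
from h import *
q=np.load("q.npy")
for s in (-.018,0): movel(knob(s),q,.08)
print(read_ft_force())
movel(K+[0,0,.02],q,.06); print(read_ft_force(),read_eef_pos(),read_finger_gap())
movel(K+[0,0,.14],q,.12); print(read_ft_force(),read_eef_pos(),read_finger_gap())
movel([.62,-.048,.274],q,.15); print(read_time_s(),read_eef_pos(),read_finger_gap())
pause(.5)
a=read_camera("top");b=read_camera("scene")
cv2.imwrite("pics/c1.png",np.hstack([cv2.resize(a[100:300,100:400],(400,267)),cv2.resize(b[50:350,100:400],(267,267))])[:,:,::-1])
E
```

```text
[ 0.17662257 -1.92024476  0.03391836]
[ 0.5780509  -0.73452035 -0.11585791] [0.45305631 0.22946211 0.15450229] 0.029344011750783647
[ 0.14489679  0.21592347 -0.41652023] [0.45247087 0.22876618 0.27310115] 0.029494294979664562
13.075 [ 0.61970312 -0.04701797  0.27416843] 0.029922210972622876
```

View pics/c1.png

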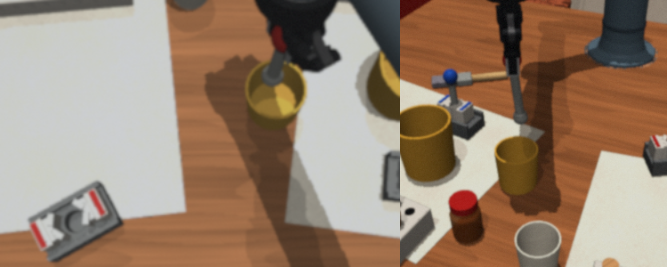

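The tamper is free and hangs slightly tilted over the small pot. Its foot is at about top (305,157.5) and scene (235,183), and the cheeks are open at lower left. I'll measure the foot's offset from the pot axis.

```bash
python3 - <<'E'
from h import *
f=tri(("top",(304.8,157.7)),("scene",(234.8,182.6)));print("foot",f)
b=read_camera("scene");s=blobs(b,"y",(195,190,265,285),50);print(s)
print("pot scene rim", [np.round(onz("scene",p,.085),3) for p in [(231.5,219.5)]])
a=read_camera("top")
o=np.hstack([cv2.resize(a[120:220,260:360],(400,400)),cv2.resize(b[165:285,175:295],(400,400))])
cv2.imwrite("pics/c2.png",o[:,:,::-1])
E
```

```text
foot [ 0.6143119  -0.03980027  0.15605352]
[([207, 204, 48, 65, 2563], [231.4, 234.5])]
pot scene rim [array([ 0.624, -0.044,  0.085])]
```

View pics/c2.png

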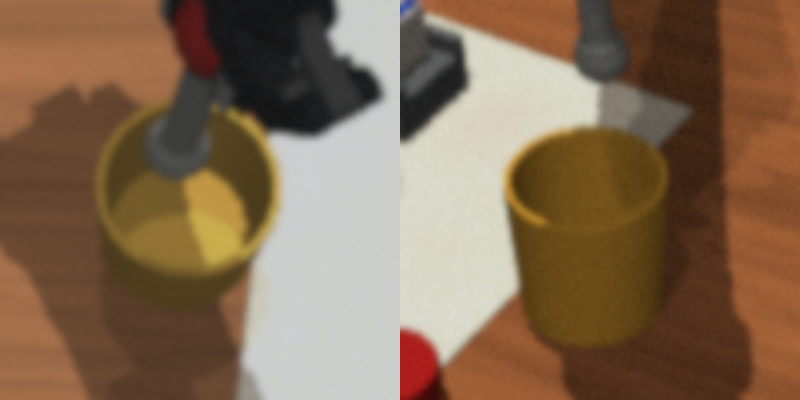

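```bash
python3 - <<'E'
from h import *
q=np.load("q.npy")
f=tri(("top",(304.5,156.2)),("scene",(235.6,180)))
p1=onz("top",(307,167),.085);p2=onz("scene",(230.9,218.6),.085);p=(p1+p2)/2
print(f,p1,p2)
e=read_eef_pos(); d=(p-f)[:2]; print("shift",d)
if np.linalg.norm(d)<.02:
    T=np.array([*(e[:2]+d),.274]); T2=T.copy();T2[2]=.2
    movel(T2,q,.08); print(read_ft_force())
    a=read_camera("top");b=read_camera("scene")
    o=np.hstack([cv2.resize(a[120:220,260:360],(400,400)),cv2.resize(b[165:285,175:295],(400,400))])
    cv2.imwrite("pics/c3.png",o[:,:,::-1]); np.save("T.npy",T); print(T,read_time_s())
E
```

```text
[ 0.61477431 -0.03850782  0.16194752] [ 0.61972736 -0.04803604  0.085     ] [ 0.62265115 -0.04590892  0.085     ]
shift [ 0.00641495 -0.00846466]
[-0.69259291  0.52976363 -0.76448139]
[ 0.62641823 -0.05648912  0.274     ] 14.9583
```

View pics/c3.png

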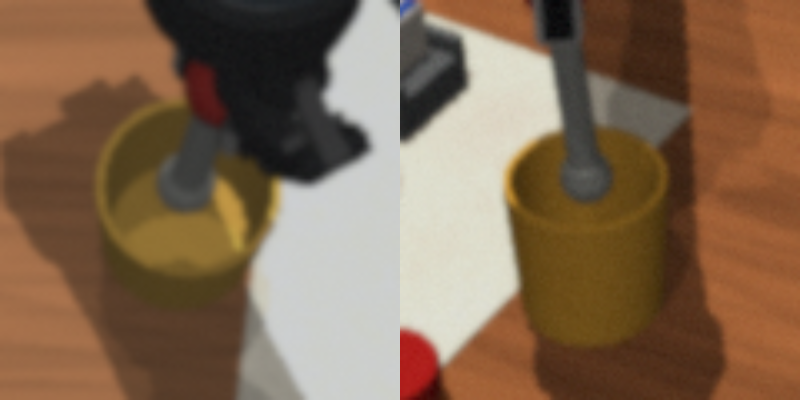

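The foot is centred at the mouth, at top crop (187,183), and the pot hasn't moved. I'll lower it, feeling for the floor, and then release.

```bash
python3 - <<'E'
from h import *
q=np.load("q.npy");T=np.load("T.npy")
T[2]=.146;movel(T,q,.08);f0=read_ft_force()
for z in (.143,.140,.138,.1365):
    T[2]=z;movel(T,q,.03);f=read_ft_force()-f0;print(z,f,read_eef_pos())
    if f[2]>2.5:break
pause(.3)
move_gripper(.05);pause(.4)
move_gripper(.08);pause(.3)
T[2]=.30;movel(T,q,.12); move_ptp([.50,.12,.32],q);pause(.5);print(read_time_s(),read_ft_force())
a=read_camera("top");b=read_camera("scene")
print(blobs(b,"y",(195,190,265,285),50),blobs(a,"y",(270,130,340,210),50))
o=np.hstack([cv2.resize(a[120:220,260:360],(400,400)),cv2.resize(b[165:285,175:295],(400,400))])
cv2.imwrite("pics/c4.png",o[:,:,::-1])
E
```

```text
0.143 [-0.58322075 -0.06937193  1.05982378] [ 0.62659092 -0.05650941  0.14329115]
0.14 [0.03794249 0.88845066 0.38126326] [ 0.62624364 -0.05659693  0.13979874]
0.138 [-0.50070996  0.8469923   0.75143023] [ 0.62628714 -0.05654311  0.13780062]
0.1365 [-0.44554256  0.0789867   1.96060664] [ 0.62633275 -0.05651531  0.13637114]
21.4167 [-0.57423164  0.20141209 -0.27309917]
[([207, 204, 48, 65, 2334], [232.7, 235.9])] [([284, 144, 45, 53, 1398], [303.6, 170.1])]
```

View pics/c4.png

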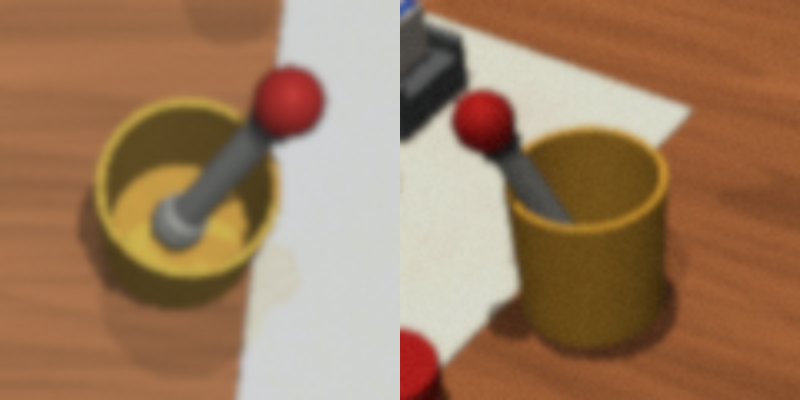

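The tamper leans in the pot foot down, with the knob above the rim at top crop (290,100). The pot's outline is unchanged, so I'll hand the job in.

```bash
python3 -c "
from bench import *
print(sign_off(),read_time_s())"
```

```text
the job is handed in; nothing more can be done
the job is handed in; nothing more can be done
```

The job is handed in: I pushed both cheeks back about 12–13 mm, then pulled the red-knob tamper out. It now leans foot down in the smaller yellow pot, and the pot stands where it was; the last clock reading, just before hand-in, was about 21 s.

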